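# Pack up to the height gauge

## Robot

A 7-joint arm with a two-finger parallel gripper is mounted at the origin on the work surface. World frame = base frame: x ahead of the robot, y to its left, z up, the work surface at z = 0. Lengths are in m, angles in rad, forces in N, time in s.
With the tool pointing down it reaches from about 0.4 to 0.85 m from the base axis. Payload 4.5 kg.
Tool frame: the origin (TCP) lies on the centre line of the jaws, within the pads' length; the fingertips stand ahead of it and the grasp point (between the pads) lies 3 mm ahead of it (r.finger_overhang is the z of the fingertips in the tool frame, in m); z points along the fingers, y is the direction in which the jaws open and shut (so a half turn about z gives the same grasp; the last joint's range is limited). The gripper opens to 88 mm and grips with 3 to 60 N. Pads are 18 mm wide; open, the fingers measure 123 mm over their backs; the gripper's body (75 mm by 187 mm) begins 45 mm behind the grasp point.
Start: joints at [1.163, 0.689, -0.195, 1.565, 0.157, 0.902, -0.215], TCP at [0.267, -0.565, 0.261] pointing down, gripper open.
Joint ranges: [-3.01, 3.01], [-0.46, 2.08], [-1.47, 1.51], [0.13, 2.56], [-1, 4.14], [0.04, 2.09], [-2.66, 2.66]. Speed limits (rad/s): [2.57, 2.57, 3.14, 3.14, 3.14, 3.14, 3.14].

## Interface

Orientations are given as a unit quaternion [x, y, z, w].
In Python, from plant import get_state, snapshot, camera_model, workorder, boxes_of, mark_of, r gives the robot as it stands.
- The arm moves only by the tool jog_arm, never from a script. Its argument "rows" is a list of rows, each a list of 2 entries, a list of its own where there are three numbers: the shift along the tool's x, y, z normalised to -1 to 1, where 1 is 75 cm, then the turn about the tool's z normalised to -1 to 1, where 1 is 2 rad. A call has 1 to 20 rows; each row is the pose to reach, as a shift and turn from the pose commanded when the call began, along the tool's axes at that moment; what a row does not reach only later rows make up. A row lasts 1/12 s, in which the tool goes at most 41.7 mm and 7.16 degrees, less where a joint would pass 70% of its speed; a pose out of reach is approached as far as the arm can. A call with a number of a shift or a turn outside -1 to 1 is refused whole. A call with a gripper value outside its range is refused whole. "gripper" is the finger opening in mm, from 0 to 88.1, set as the call begins (left out, the last holds). The fingers move at their own pace and stop on an object; "newtons" is the grip in N (left out, the last holds). Time passes only in rows, so rows that repeat a pose let the fingers close. It gives the time, the measured TCP pose, the force and the opening at its end, in the units of the state.
- get_state(): the state, without advancing time (a new reading comes with each control period).
- snapshot(name): name is "scene" or "side" or "wrist"; returns the picture (400x640x3 uint8, red, green, blue); there is no depth.
- camera_model(name): a dict with "mtx" (3x3 intrinsics, pixels), "extrinsics" (4x4, takes a point from camera to world coordinates); the wrist camera has in their place "T_tool_cam" (4x4, takes a point from camera to tool coordinates, whose origin is the TCP and whose axes are the flange's). Camera axes: x right, y up, looking along -z (the intrinsics and any distortion apply to the point x, -y, -z); pixel columns grow to the right and rows downward; lengths in m; the calibration is good to about 2 mm. A picture is of the moment at which its call begins: read the wrist's pose just before it. camera_model takes no time and is no camera call.
- workorder.finish_job(): hands the job in, once; it reports no verdict.
Trained networks look in the newest picture that a camera, given by its name, has taken for a name from the list of things; names that differ only in an ending like _2 or _b are one class to them, and where a whole thing is asked for, a point or a joint stands for the part that bears it (a point fixed in the world has none). Each returns a list of dicts, best first, with "p" (0 to 1); they miss things now and then, are a little off and sometimes report something else, mostly with a low value. They report only what shows in the picture. A call takes as long as a camera call. They do not tell look-alikes from the thing itself.
- boxes_of(thing, camera): "rect" ([left, top, right, bottom] in pixels, round what is visible of it).
- mark_of(thing, camera): "pixel" ([row, column] in pixels: a listed point, or the origin of a listed thing).
The state is a dict: "clock": time; "q": joint angles; "qd": joint speeds; "joint_torque": joint torques, N m; "tool_pos": TCP position; "eef_rot": TCP orientation; "contact_force": force on the tool from outside, world axes, zero at the start; "moment": the same for the moment, N m; "opening": opening from 0.0 (shut) to 1.0 (fully open).
Only numpy, scipy, OpenCV 4.12 (cv2) and the standard library are available. Lean on these libraries where they do the work, as an engineer would, in place of code of your own. Each camera call takes 0.05 s, during which the arm holds its last target.

## Task

One aluminium packing block already lies on the bench right in front of the tip of the height gauge's pointer; two more lie loose, away from the gauge. Build the packing up until its top is level with the pointer, and no higher: lay the right block flat and squarely on top of the one that is there, edges in line, without shifting that one, and leave the block you do not need on the bench.

Things in the scene. Friction and masses are not known exactly. Their poses are not given: they have to be found in the camera images.
- block40_c (a point): Solid bare-aluminium packing block, 80 x 50 x 40 mm (length, width, height), lying flat, with two dark cross holes in its long sides. The point is its centre, 20 mm above its underside; x runs along its 80 mm length, y across its 50 mm width, z up. The only thick block; it starts either as the block at the gauge or loose on the bench, as do the other two (which is where varies).
- block20a_c (a point): Solid bare-aluminium packing block, 80 x 50 x 20 mm (length, width, height), lying flat, with two dark cross holes in its long sides. The point is its centre, 10 mm above its underside; x runs along its 80 mm length, y across its 50 mm width, z up. One of two identical thin blocks.
- block20b_c (a point): Solid bare-aluminium packing block, 80 x 50 x 20 mm (length, width, height), lying flat, with two dark cross holes in its long sides. The point is its centre, 10 mm above its underside; x runs along its 80 mm length, y across its 50 mm width, z up. The other of the two identical thin blocks.
- mark (a point): Tip of the pointer of the height gauge, a fixed dark steel base with a short post (88 mm tall) and a level pointer; the tip is 60 mm above the bench. The gauge's x axis points from the tip back along the pointer to the post 60 mm away. The block at the gauge has its centre about 65 mm from the tip, on the tip's -x side, at any of various yaws; the other two blocks are more than 120 mm from the tip. The bench surface is at height 0.
Mind the look-alikes: they are no part of the job. Leave any red look-alike of the part that bears block40_c alone. What is shaped like the part that bears block20a_c but purple is not meant.

How it is judged:
At the end, for the whole second after the job is handed in: The block that was at the gauge is within 20 mm of its start and flat; one other block lies flat (within 0.1 rad) on it, centred within 18 mm and parallel within 0.22 rad (either way round), its top within 8 mm of the pointer's height; the third block is down on the bench; the stack is at rest (((horizontal distance between block40_c and mark below 0.095 m and distance of block40_c from where it was at the start of the episode below 0.02 m and angle between each of block40_c, block20a_c's own z axis and vertical below 0.1 rad and horizontal distance between block20a_c and block40_c below 0.018 m and angle between the x axis of block20a_c and the x axis of block40_c, either way round below 0.22 rad and z of block20a_c in the frame of mark between -0.018 and -0.002 m and height (world z) of block20b_c below 0.022 m and linear speed of each of block20a, block40 below 0.03 m/s) or (horizontal distance between block40_c and mark below 0.095 m and distance of block40_c from where it was at the start of the episode below 0.02 m and angle between each of block40_c, block20b_c's own z axis and vertical below 0.1 rad and horizontal distance between block20b_c and block40_c below 0.018 m and angle between the x axis of block20b_c and the x axis of block40_c, either way round below 0.22 rad and z of block20b_c in the frame of mark between -0.018 and -0.002 m and height (world z) of block20a_c below 0.022 m and linear speed of each of block20b, block40 below 0.03 m/s) or (horizontal distance between block20a_c and mark below 0.095 m and distance of block20a_c from where it was at the start of the episode below 0.02 m and angle between each of block20a_c, block40_c's own z axis and vertical below 0.1 rad and horizontal distance between block40_c and block20a_c below 0.018 m and angle between the x axis of block40_c and the x axis of block20a_c, either way round below 0.22 rad and z of block40_c in the frame of mark between -0.028 and -0.012 m and height (world z) of block20b_c below 0.022 m and linear speed of each of block40, block20a below 0.03 m/s) or (horizontal distance between block20b_c and mark below 0.095 m and distance of block20b_c from where it was at the start of the episode below 0.02 m and angle between each of block20b_c, block40_c's own z axis and vertical below 0.1 rad and horizontal distance between block40_c and block20b_c below 0.018 m and angle between the x axis of block40_c and the x axis of block20b_c, either way round below 0.22 rad and z of block40_c in the frame of mark between -0.028 and -0.012 m and height (world z) of block20a_c below 0.022 m and linear speed of each of block40, block20b below 0.03 m/s))); the robot touches nothing.
It also fails if it takes over 35 s, if anything falls off the work surface, if the arm or the gripper's body presses on something with over 40 N, if the wrist force passes 120 N, or if a joint passes its speed limit or range.

## Working session

There is one attempt and no reset: what is moved stays moved. The work goes in short steps, Python scripts to look and compute and a tool call to move; the robot and the scene stay as the last step left them, time stands still between calls to the robot, and variables do not carry over. Pictures are saved under pics/ and viewed, and the job is handed in when it is done.

Besides the shell and the picture viewer there is one more tool, called as name(argument=value, ...), one argument or row to a line, values as JSON. jog_arm: Moves the arm, as the interface text tells. Scaled input: -1 to 1 covers 75 cm each way for a shift and 2 rad each way for a turn. Its arguments: {"type":"object","properties":{"rows":{"type":"array"},"gripper":{"type":"number"},"newtons":{"type":"number"}},"required":["rows"]}

```bash
mkdir -p pics; ls; python3 - <<'E'
from plant import *
import cv2
s=get_state(); print(s['clock'],s['tool_pos'],s['eef_rot'],s['opening'],r.finger_overhang)
for n in ('scene','side','wrist'):
    im=snapshot(n); cv2.imwrite(f'pics/{n}0.png',im[:,:,::-1])
    for t in ('block40_c','block20a_c'):
        print(n,t,[(b['rect'],round(b['p'],2)) for b in boxes_of(t,n)],[(b['pixel'],round(b['p'],2)) for b in mark_of(t,n)])
    print(n,'mark',[(b['pixel'],round(b['p'],2)) for b in mark_of('mark',n)])
    print(camera_model(n))
print(get_state()['clock'])
E
```

```text
pics
0.0 [ 0.26695639 -0.56447619  0.25990279] [ 9.75689720e-01  2.19154594e-01 -2.54518586e-04 -8.77171188e-04] 1.001791095869099 0.022
scene block40_c [([241.6, 220.7, 288.9, 265.4], 0.7), ([302.9, 194.9, 340.9, 231.5], 0.64)] [([241.6, 266.4], 0.69), ([211.5, 324.6], 0.68), ([210.1, 346.6], 0.38)]
scene block20a_c [([130.0, 240.3, 178.5, 284.5], 0.94), ([177.5, 275.4, 221.9, 322.0], 0.62)] [([260.8, 156.6], 0.96), ([297.4, 199.3], 0.67), ([160.3, 384.9], 0.24)]
scene mark [([214.2, 346.3], 0.68)]
{'mtx': array([[481.24096738,   0.        , 316.71420899],
       [  0.        , 481.24096738, 195.3774578 ],
       [  0.        ,   0.        ,   1.        ]]), 'extrinsics': array([[ 0.67226799, -0.51629207,  0.53056408,  1.04601566],
       [ 0.74023399,  0.47891939, -0.47190027, -0.47412336],
       [-0.01045906,  0.70998501,  0.70413912,  0.75129198],
       [ 0.        ,  0.        ,  0.        ,  1.        ]])}
side block40_c [([296.3, 185.4, 337.5, 227.2], 0.85), ([344.0, 223.0, 389.7, 271.4], 0.65)] [([245.7, 365.8], 0.95), ([205.8, 317.5], 0.73)]
side block20a_c [([368.5, 326.9
[... 448 characters left out ...]
  [-0.0059927 ,  0.7469183 ,  0.66488882,  0.59451328],
       [ 0.        ,  0.        ,  0.        ,  1.        ]])}
wrist block40_c [] []
wrist block20a_c [] []
wrist mark []
{'mtx': array([[292.95702431,   0.        , 321.38796157],
       [  0.        , 292.95702431, 195.82432086],
       [  0.        ,   0.        ,   1.        ]]), 'T_tool_cam': array([[ 1.04500104e-03,  9.52265051e-01,  3.05270667e-01,
         7.89578631e-02],
       [ 9.99998639e-01, -6.05429868e-04, -1.53460508e-03,
        -7.11472573e-04],
       [-1.27653081e-03,  3.05271855e-01, -9.52264388e-01,
        -1.24566664e-01],
       [ 0.00000000e+00,  0.00000000e+00,  0.00000000e+00,
         1.00000000e+00]])}
0.9
```

View pics/scene0.png

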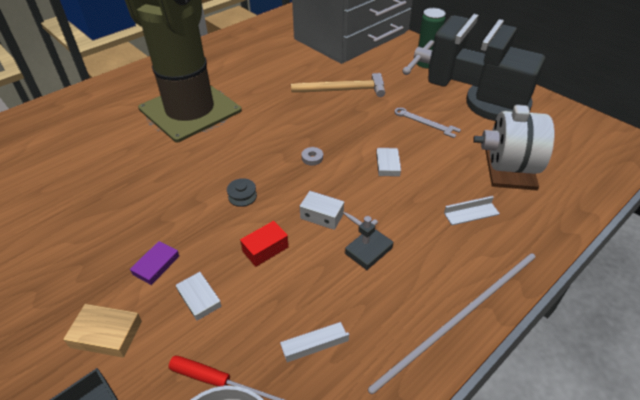

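View pics/side0.png

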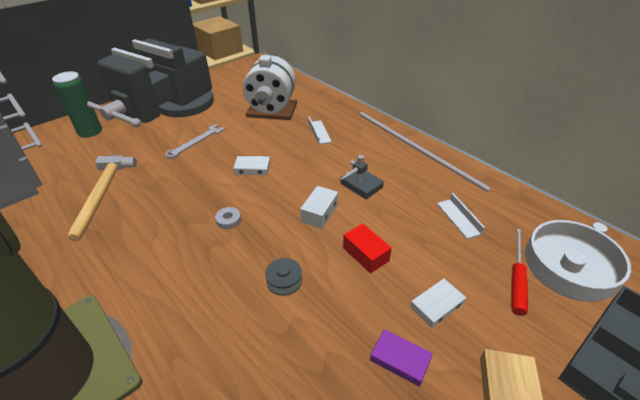

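```bash
python3 - <<'E'
import cv2
a=cv2.imread('pics/scene0.png')[150:340,120:420]; cv2.imwrite('pics/scene0c.png',cv2.resize(a,None,fx=2.6,fy=2.6,interpolation=2))
a=cv2.imread('pics/side0.png')[150:400,270:480]; cv2.imwrite('pics/side0c.png',cv2.resize(a,None,fx=2.4,fy=2.4,interpolation=2))
E
```

```text
(no output)
```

View pics/scene0c.png

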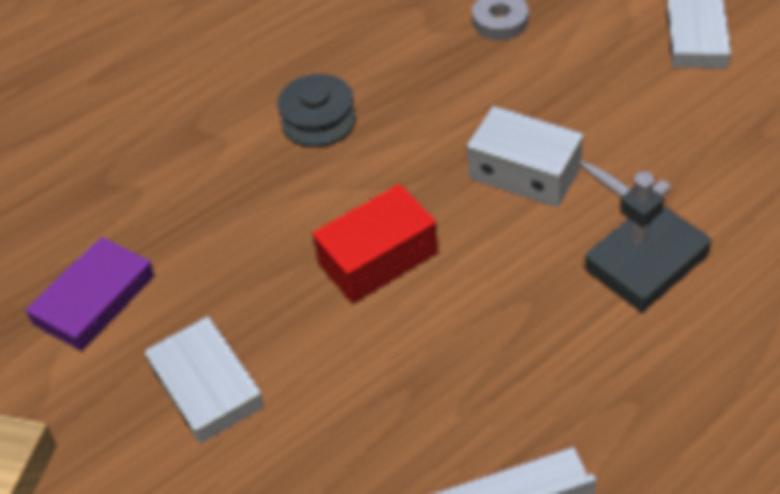

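View pics/side0c.png

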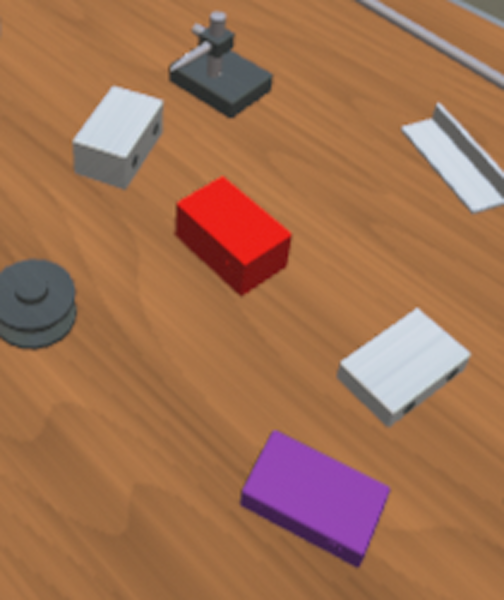

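```bash
cat > h.py <<'E'
import numpy as np, cv2, json
from scipy.optimize import minimize
from plant import camera_model
def proj(n,P):
    c=camera_model(n); E=np.linalg.inv(c['extrinsics']); p=np.atleast_2d(P)@E[:3,:3].T+E[:3,3]
    q=np.c_[p[:,0],-p[:,1],-p[:,2]]@c['mtx'].T
    return q[:,:2]/q[:,2:]
def onplane(n,uv,z):
    c=camera_model(n); T=c['extrinsics']; d=np.linalg.inv(c['mtx'])@[uv[0],uv[1],1]; d=T[:3,:3]@[d[0],-d[1],-d[2]]
    return T[:3,3]+d*(z-T[2,3])/d[2]
def mask(im,uv):
    hsv=cv2.cvtColor(im,cv2.COLOR_BGR2HSV); m=((hsv[...,1]<90)&(hsv[...,2]>75)).astype(np.uint8)
    m=cv2.morphologyEx(m,cv2.MORPH_OPEN,np.ones((5,5),np.uint8))
    n,l,st,ce=cv2.connectedComponentsWithStats(m)
    k=l[int(uv[1]),int(uv[0])]; mm=(l==k).astype(np.uint8)
    c,_=cv2.findContours(mm,0,1); out=np.zeros_like(mm); cv2.drawContours(out,[cv2.convexHull(np.vstack(c))],-1,1,-1)
    return out
def corners(x,y,a,h,z0=0):
    c,s=np.cos(a),np.sin(a); L=[]
    for z in(z0,z0+h):
        for u,v in((40,25),(-40,25),(-40,-25),(40,-25)):
            u/=1000;v/=1000; L.append([x+c*u-s*v,y+s*u+c*v,z])
    return np.array(L)
def fit(obs,h,z0=0,x0=None):
    # obs {cam:(mask)}
    S=4
    big={n:cv2.GaussianBlur(cv2.resize(m.astype(np.float32),None,fx=S,fy=S,interpolation=1),(0,0),2) for n,m in obs.items()}
    def cost(p):
        t=0
        for n,m in big.items():
            q=(proj(n,corners(*p[:2]/1000,p[2]/20,h,z0))+.5)*S-.5
            hull=cv2.convexHull((q*16).astype(np.int32)); o=np.zeros_like(m); cv2.fillConvexPoly(o,hull,1,shift=4)
            t+=np.abs(o-(m>.5)).sum()/m.sum()
        return t
    best=None
    for a in np.arange(0,np.pi,np.pi/6):
        r=minimize(cost,np.array([x0[0]*1000,x0[1]*1000,a*20]),method='Nelder-Mead',options=dict(initial_simplex=np.array([x0[0]*1000,x0[1]*1000,a*20])+np.array([[0,0,0],[8,0,0],[0,8,0],[0,0,5]]),xatol=.05,fatol=1e-4))
        if best is None or r.fun<best.fun:best=r
    return best.x[0]/1000,best.x[1]/1000,(best.x[2]/20)%np.pi,best.fun
E
python3 - <<'E'
from h import *
I={n:cv2.imread(f'pics/{n}0.png') for n in('scene','side')}
for nm,h,uv in (('B40',.04,{'scene':(322,209),'side':(319,206)}),('T1',.02,{'scene':(198,295),'side':(438,300)}),('T2',.02,{'scene':(388,160),'side':(252,164)})):
    M={n:mask(I[n],uv[n]) for n in uv}
    print(nm,[cv2.boundingRect(m) for m in M.values()])
    x0=[onplane(n,uv[n],h*.7)[:2] for n in uv]; print(np.round(x0,4).tolist())
    print(' both',np.round(fit(M,h,0,np.mean(x0,0)),4))
    for n in M: print(' ',n,np.round(fit({n:M[n]},h,0,np.mean(x0,0)),4))
for n,uv in(('scene',(346.3,214.2)),('side',(341.5,176.4))): print('mark',onplane(n,uv,.06))
E
```

```text
B40 [(300, 191, 44, 38), (301, 186, 37, 42)]
[[0.5382, -0.0083], [0.5282, -0.0064]]
 both [ 0.5319 -0.0027  0.4377  0.138 ]
  scene [ 0.5319 -0.0043  0.3995  0.0317]
  side [0.5341 0.     0.4298 0.031 ]
T1 [(176, 272, 45, 47), (411, 280, 54, 46)]
[[0.5338, -0.3089], [0.5324, -0.3039]]Traceback (most recent call last):
  File "<stdin>", line 7, in <module>
  File "h.py", line 37, in fit
    r=minimize(cost,np.array([x0[0]*1000,x0[1]*1000,a*20]),method='Nelder-Mead',options=dict(initial_simplex=np.array([x0[0]*1000,x0[1]*1000,a*20])+np.array([[0,0,0],[8,0,0],[0,8,0],[0,0,5]]),xatol=.05,fatol=1e-4))
    res = _minimize_neldermead(fun, x0, args, callback, bounds=bounds,
                               **options)
    fxe = func(xe)
    fx = function(np.copy(x), *(wrapper_args + args))
  File "h.py", line 31, in cost
    q=(proj(n,corners(*p[:2]/1000,p[2]/20,h,z0))+.5)*S-.5
       ~~~~^^^^^^^^^^^^^^^^^^^^^^^^^^^^^^^^^^^^^
  File "h.py", line 5, in proj
    c=camera_model(n); E=np.linalg.inv(c['extrinsics']); p=np.atleast_2d(P)@E[:3,:3].T+E[:3,3]
ValueError: time passes only in moves, steps and waits
```

```bash
python3 - <<'E'
from plant import camera_model
import pickle
pickle.dump({n:camera_model(n) for n in('scene','side','wrist')},open('cam.pkl','wb'))
E
sed -i "s/^from plant import camera_model/import pickle\nCM=pickle.load(open('cam.pkl','rb'))\ncamera_model=lambda n:CM[n]/" h.py
cat > m.py <<'E'
from h import *
I={n:cv2.imread(f'pics/{n}0.png') for n in('scene','side')}
for nm,h,uv in (('B40',.04,{'scene':(322,209),'side':(319,206)}),('T1',.02,{'scene':(198,295),'side':(438,300)}),('T2',.02,{'scene':(388,160),'side':(252,164)})):
    M={n:mask(I[n],uv[n]) for n in uv}
    x0=[onplane(n,uv[n],h*.7)[:2] for n in uv]; print(nm,np.round(x0,4).tolist())
    print(' both',np.round(fit(M,h,0,np.mean(x0,0)),4))
    for n in M: print(' ',n,np.round(fit({n:M[n]},h,0,np.mean(x0,0)),4))
for n,uv in(('scene',(346.3,214.2)),('side',(341.5,176.4))): print('mark',onplane(n,uv,.06))
E
python3 m.py
```

```text
B40 [[0.5382, -0.0083], [0.5282, -0.0064]]
 both [ 0.5319 -0.0027  0.4377  0.138 ]
  scene [ 0.5319 -0.0043  0.3995  0.0317]
  side [0.5341 0.     0.4298 0.031 ]
T1 [[0.5338, -0.3089], [0.5324, -0.3039]]
 both [ 0.5311 -0.3061  3.0342  0.1532]
  scene [ 0.5306 -0.3077  3.0407  0.0387]
  side [ 0.5323 -0.3043  3.0513  0.0331]
T2 [[0.5169, 0.2217], [0.5171, 0.2239]]
 both [0.5167 0.2247 2.4054 0.1273]
  scene [0.5154 0.2233 2.3905 0.0401]
  side [0.5176 0.2266 2.4071 0.0351]
mark [ 0.60339259 -0.00353357  0.06      ]
mark [0.60218063 0.00484032 0.06      ]
```

```bash
cat >> h.py <<'E'
from scipy.spatial.transform import Rotation as R
def plan(s,x,y,z,yaw):
    Rm=R.from_quat(s['eef_rot']).as_matrix(); d=Rm.T@(np.array([x,y,z])-s['tool_pos'])
    cur=np.arctan2(Rm[1,0],Rm[0,0]); t=-(yaw-cur); t=(t+np.pi/2)%np.pi-np.pi/2
    print('cur yaw',round(cur,3),'shift m',np.round(d,4),'norm',np.round(d/.75,4),'turn',round(t,4),'norm',round(t/2,4))
E
python3 - <<'E'
from h import *
from plant import get_state
s=get_state(); print(s['clock'],s['tool_pos'])
plan(s,.531,-.306,.12,3.045)
E
```

```text
0.9 [ 0.26727633 -0.56497571  0.26075408]
cur yaw 0.442 shift m [ 0.3491 -0.1213  0.1407] norm [ 0.4655 -0.1618  0.1877] turn 0.5385 norm 0.2693
```

jog_arm(
  rows=[
    [[0.02,-0.007,0.008],0.012],
    [[0.06,-0.021,0.024],0.035],
    [[0.107,-0.037,0.043],0.062],
    [[0.154,-0.053,0.062],0.089],
    [[0.2,-0.07,0.081],0.116],
    [[0.247,-0.086,0.1],0.143],
    [[0.294,-0.102,0.119],0.17],
    [[0.34,-0.118,0.137],0.197],
    [[0.387,-0.134,0.156],0.224],
    [[0.43,-0.15,0.174],0.25],
    [[0.455,-0.158,0.184],0.264],
    [[0.465,-0.162,0.188],0.269],
    [[0.465,-0.162,0.188],0.269],
    [[0.465,-0.162,0.188],0.269],
  ],
  gripper=88,
)

```text
clock: 2.07
tool_pos: [0.5297, -0.3074, 0.12]
eef_rot: [0.999, -0.048, -0.0, 0.001]
contact_force: [-0.1, 0.1, 0.4]
opening: 0.997
```

```bash
cat >> h.py <<'E'
def wproj(pos,quat,P):
    c=CM['wrist']; T=np.eye(4); T[:3,:3]=R.from_quat(quat).as_matrix(); T[:3,3]=pos; E=np.linalg.inv(T@c['T_tool_cam'])
    p=np.atleast_2d(P)@E[:3,:3].T+E[:3,3]; q=np.c_[p[:,0],-p[:,1],-p[:,2]]@c['mtx'].T
    return q[:,:2]/q[:,2:]
def setwrist(pos,quat):
    T=np.eye(4); T[:3,:3]=R.from_quat(quat).as_matrix(); T[:3,3]=pos
    CM['wrist']['extrinsics']=T@CM['wrist']['T_tool_cam']
E
python3 - <<'E'
from h import *
from plant import get_state,snapshot
s=get_state(); im=snapshot('wrist')[:,:,::-1].copy(); cv2.imwrite('pics/w1.png',im)
print(s['clock'],s['tool_pos'],s['qd'].round(3) if hasattr(s['qd'],'round') else s['qd'])
setwrist(s['tool_pos'],s['eef_rot'])
q=proj('wrist',corners(.531,-.306,3.045,.02)); print(q.round(1))
for p in q: cv2.circle(im,tuple(int(v) for v in p),3,(0,255,0),1)
cv2.imwrite('pics/w1o.png',im)
plan(s,.531,-.306,.026,3.045)
json.dump([list(map(float,s['tool_pos'])),list(map(float,s['eef_rot']))],open('w1.json','w'))
E
```

```text
2.0667 [ 0.52967506 -0.30743527  0.1200053 ] [ 0.034 -0.015  0.026  0.007  0.004  0.002 -0.003]
[[347.  236.6]
 [349.7 149.4]
 [289.8 149.4]
 [292.5 236.6]
 [349.  246.9]
 [352.2 153.4]
 [287.2 153.4]
 [290.4 246.9]]
cur yaw -0.096 shift m [ 0.0012 -0.0017  0.094 ] norm [ 0.0016 -0.0023  0.1253] turn 0.0002 norm 0.0001
```

View pics/w1o.png

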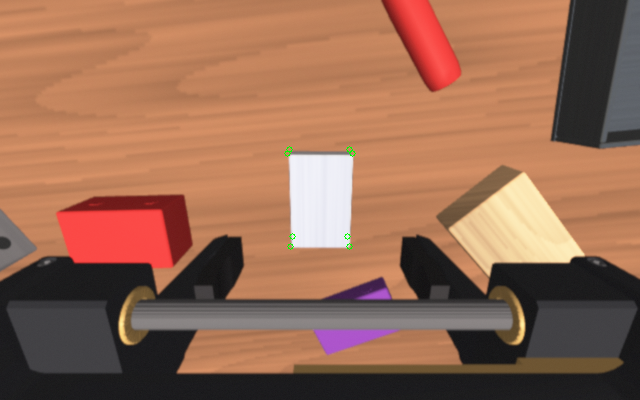

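jog_arm(
  rows=[
    [[0.001,-0.001,0.02],0],
    [[0.001,-0.002,0.055],0],
    [[0.001,-0.002,0.09],0],
    [[0.001,-0.002,0.112],0],
    [[0.001,-0.002,0.122],0],
    [[0.001,-0.002,0.126],0],
    [[0.001,-0.002,0.126],0],
    [[0.001,-0.002,0.126],0],
  ],
  gripper=75,
)

```text
clock: 2.78
tool_pos: [0.5317, -0.3059, 0.0265]
eef_rot: [0.999, -0.049, 0.001, 0.001]
contact_force: [-0.3, -0.8, 0.4]
opening: 0.849
```

jog_arm(
  rows=[
    [[0,0,0],0],
    [[0,0,0],0],
    [[0,0,0],0],
    [[0,0,0],0],
    [[0,0,0],0],
    [[0,0,0],0],
  ],
  gripper=40,
  newtons=40,
)

```text
clock: 3.28
tool_pos: [0.5319, -0.3053, 0.0259]
eef_rot: [0.999, -0.048, 0.001, 0.001]
contact_force: [-0.1, -1.1, 4.1]
opening: 0.567
```

jog_arm(
  rows=[
    [[0,0,-0.01],0],
    [[0,0,-0.04],0],
    [[0,0,-0.08],0],
    [[0,0,-0.12],0],
    [[0,0,-0.145],0],
    [[0,0,-0.155],0],
    [[0,0,-0.155],0],
    [[0,0,-0.155],0],
  ],
)

```text
clock: 3.95
tool_pos: [0.5309, -0.304, 0.1408]
eef_rot: [0.999, -0.048, -0.001, -0.0]
contact_force: [-0.2, 0.3, -2.3]
opening: 0.564
```

```bash
python3 - <<'E'
from h import *
from plant import get_state,snapshot
s=get_state(); im=snapshot('wrist')[:,:,::-1].copy(); cv2.imwrite('pics/w2.png',im)
print(s['clock'],s['tool_pos'],s['opening'],s['contact_force'])
plan(s,.532,-.0025,.142,.425)
E
```

```text
3.95 [ 0.53088894 -0.30400829  0.14077111] 0.5636760516428543 [-0.20420275  0.30298818 -2.34085249]
cur yaw -0.096 shift m [-0.0278 -0.3002 -0.0009] norm [-0.037  -0.4003 -0.0013] turn -0.5209 norm -0.2604
```

View pics/w2.png

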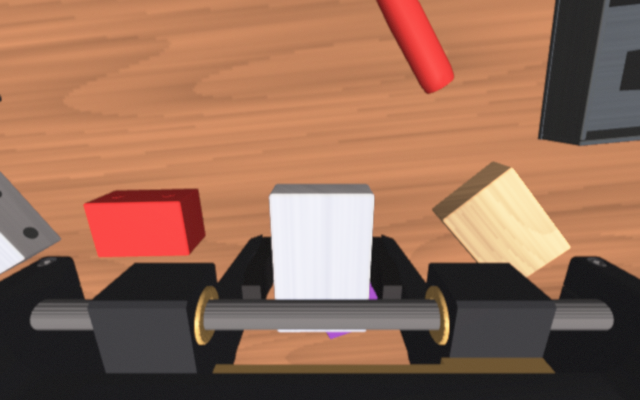

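```bash
python3 - <<'E'
from h import *
from plant import get_state
plan(get_state(),.445,-.042,.15,.425)
E
```

```text
cur yaw -0.096 shift m [-0.1102 -0.2525 -0.0093] norm [-0.1469 -0.3366 -0.0124] turn -0.5208 norm -0.2604
```

jog_arm(
  rows=[
    [[-0.007,-0.015,-0.003],-0.012],
    [[-0.022,-0.05,-0.012],-0.039],
    [[-0.04,-0.093,-0.012],-0.072],
    [[-0.06,-0.136,-0.012],-0.105],
    [[-0.079,-0.18,-0.012],-0.139],
    [[-0.098,-0.224,-0.012],-0.173],
    [[-0.117,-0.267,-0.012],-0.207],
    [[-0.134,-0.306,-0.012],-0.237],
    [[-0.144,-0.329,-0.012],-0.255],
    [[-0.147,-0.337,-0.012],-0.26],
    [[-0.147,-0.337,-0.012],-0.26],
    [[-0.147,-0.337,-0.012],-0.26],
    [[-0.147,-0.337,-0.012],-0.26],
  ],
)

```text
clock: 5.08
tool_pos: [0.4465, -0.0442, 0.1501]
eef_rot: [0.978, 0.209, -0.0, 0.001]
contact_force: [-1.0, -0.1, -2.1]
opening: 0.562
```

```bash
python3 - <<'E'
from h import *
from plant import get_state,snapshot
s=get_state(); im=snapshot('wrist')[:,:,::-1].copy(); cv2.imwrite('pics/w3.png',im)
print(s['clock'],s['tool_pos'],s['opening'],s['contact_force'])
setwrist(s['tool_pos'],s['eef_rot'])
q=proj('wrist',corners(.532,-.0025,.425,.04)); print(q.round(1))
for p in q: cv2.circle(im,tuple(int(v) for v in p),3,(0,255,0),1)
cv2.imwrite('pics/w3o.png',im)
json.dump([list(map(float,s['tool_pos'])),list(map(float,s['eef_rot']))],open('w3.json','w'))
E
```

```text
5.0833 [ 0.44645972 -0.04423289  0.15010579] 0.5618172939401834 [-0.98376479 -0.10487763 -2.05586959]
[[287.7  31.2]
 [291.  129.2]
 [345.5 129. ]
 [347.6  31. ]
 [281.6  18.2]
 [286.2 133.7]
 [349.7 133.5]
 [352.6  17.9]]
```

View pics/w3o.png

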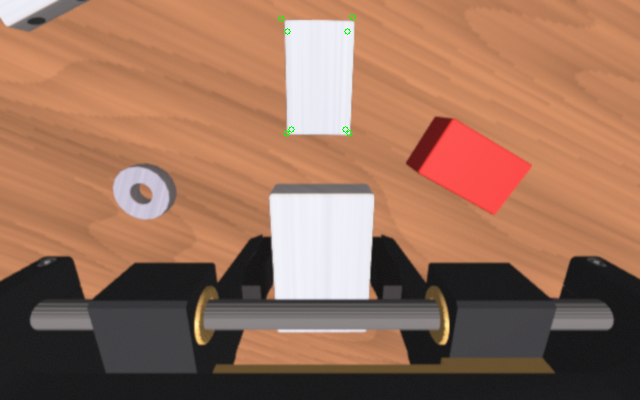

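```bash
python3 - <<'E'
from h import *
p,q=json.load(open('w3.json')); setwrist(p,q)
M={'wrist':mask(cv2.imread('pics/w3.png'),(320,78))}
print(cv2.boundingRect(M['wrist']))
f=fit(M,.04,0,(.532,-.0025)); print(np.round(f,4))
p,q=json.load(open('w1.json')); setwrist(p,q)
M={'wrist':mask(cv2.imread('pics/w1.png'),(320,200))}
print(np.round(fit(M,.02,0,(.531,-.306)),4))
from plant import get_state
s=get_state(); print(s['tool_pos'])
plan(s,.532,-.002,.085,.41)
E
```

```text
(284, 19, 71, 117)
[ 0.5316 -0.0035  0.4095  0.0252]
[ 0.5299 -0.3063  3.0438  0.0282]
[ 0.4464548  -0.04426585  0.15019612]
cur yaw 0.42 shift m [ 0.0954 -0.0038  0.0652] norm [ 0.1271 -0.005   0.0869] turn 0.0104 norm 0.0052
```

jog_arm(
  rows=[
    [[0.02,-0.001,0],0.002],
    [[0.055,-0.002,0.005],0.004],
    [[0.095,-0.004,0.02],0.005],
    [[0.12,-0.005,0.04],0.005],
    [[0.128,-0.005,0.065],0.005],
    [[0.128,-0.005,0.085],0.005],
    [[0.128,-0.005,0.096],0.005],
    [[0.128,-0.005,0.1],0.005],
    [[0.128,-0.005,0.1],0.005],
    [[0.128,-0.005,0.1],0.005],
    [[0.128,-0.005,0.1],0.005],
  ],
)

```text
clock: 6.05
tool_pos: [0.5324, -0.0, 0.0763]
eef_rot: [0.979, 0.205, 0.001, 0.0]
contact_force: [-0.2, -0.2, -1.3]
opening: 0.566
```

```bash
python3 - <<'E'
from h import *
from plant import get_state,snapshot
s=get_state(); print(s['tool_pos'],s['contact_force'])
for n in('scene','side'):
    im=snapshot(n)[:,:,::-1]; cv2.imwrite(f'pics/{n}4.png',im)
    cv2.imwrite(f'pics/{n}4c.png',cv2.resize(im[130:290,240:440],None,fx=3,fy=3,interpolation=2))
plan(s,.5325,-.002,.0659,.413)
E
```

```text
[ 5.32392619e-01 -4.14330127e-05  7.63083352e-02] [-0.19823503 -0.162076   -1.34124318]
cur yaw 0.413 shift m [-0.0007  0.0018  0.0104] norm [-0.0009  0.0024  0.0139] turn 0.0 norm 0.0
```

View pics/scene4c.png

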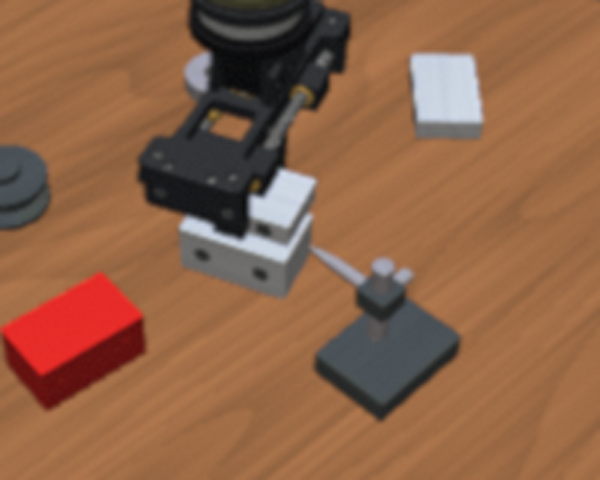

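View pics/side4c.png

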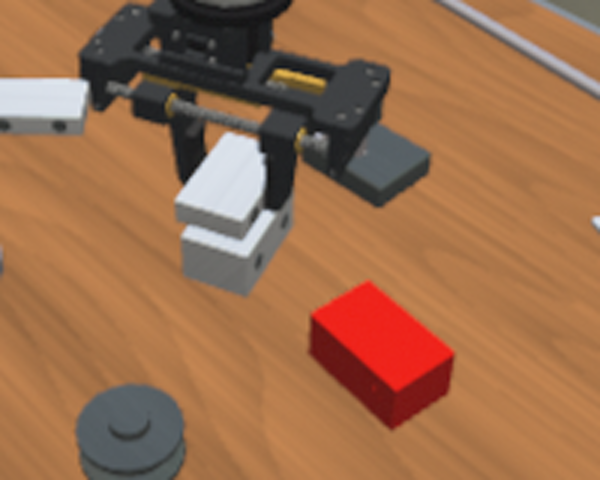

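jog_arm(
  rows=[
    [[-0.001,0.002,0.003],0],
    [[-0.001,0.002,0.006],0],
    [[-0.001,0.002,0.009],0],
    [[-0.001,0.002,0.011],0],
    [[-0.001,0.002,0.012],0],
    [[-0.001,0.002,0.013],0],
    [[-0.001,0.002,0.013],0],
    [[-0.001,0.002,0.013],0],
  ],
)

```text
clock: 6.82
tool_pos: [0.5317, -0.0012, 0.0659]
eef_rot: [0.979, 0.205, -0.0, 0.0]
contact_force: [-0.6, 0.0, 2.1]
opening: 0.561
```

jog_arm(
  rows=[
    [[0,0,0.0005],0],
    [[0,0,0.001],0],
    [[0,0,0.001],0],
    [[0,0,0.001],0],
  ],
)

```text
clock: 7.15
tool_pos: [0.5317, -0.0012, 0.0658]
eef_rot: [0.979, 0.205, 0.0, 0.0]
contact_force: [-2.3, 1.1, 8.9]
opening: 0.561
```

Contact is confirmed, since the force rose to 9 N with no travel. Releasing and backing away upward.

jog_arm(
  rows=[
    [[0,0,0],0],
    [[0,0,0],0],
    [[0,0,0],0],
    [[0,0,0],0],
    [[0,0,0],0],
    [[0,0,0],0],
  ],
  gripper=68,
)

```text
clock: 7.65
tool_pos: [0.5319, -0.0013, 0.0649]
eef_rot: [0.979, 0.205, -0.0, 0.0]
contact_force: [0.1, 0.0, -0.7]
opening: 0.776
```

jog_arm(
  rows=[
    [[0,0,-0.01],0],
    [[0,0,-0.03],0],
    [[0,0,-0.06],0],
    [[0,0,-0.1],0],
    [[-0.04,0,-0.14],0],
    [[-0.09,0,-0.17],0],
    [[-0.14,0,-0.19],0],
    [[-0.165,0,-0.2],0],
    [[-0.17,0,-0.2],0],
    [[-0.17,0,-0.2],0],
    [[-0.17,0,-0.2],0],
  ],
)

```text
clock: 8.57
tool_pos: [0.4166, -0.0521, 0.2151]
eef_rot: [0.979, 0.206, 0.001, 0.0]
contact_force: [0.5, -0.3, 0.4]
opening: 0.771
```

```bash
python3 - <<'E'
from h import *
from plant import get_state,snapshot
s=get_state(); print(s['tool_pos'],s['contact_force'],s['opening'])
for n in('scene','side','wrist'):
    im=snapshot(n)[:,:,::-1].copy(); cv2.imwrite(f'pics/{n}5.png',im)
    if n!='wrist': cv2.imwrite(f'pics/{n}5c.png',cv2.resize(im[130:290,240:440],None,fx=3,fy=3,interpolation=2))
json.dump([list(map(float,s['tool_pos'])),list(map(float,s['eef_rot']))],open('w5.json','w'))
E
```

```text
[ 0.41655673 -0.05209692  0.21513693] [ 0.45254021 -0.30834073  0.37260564] 0.7707714490482668
```

View pics/scene5c.png

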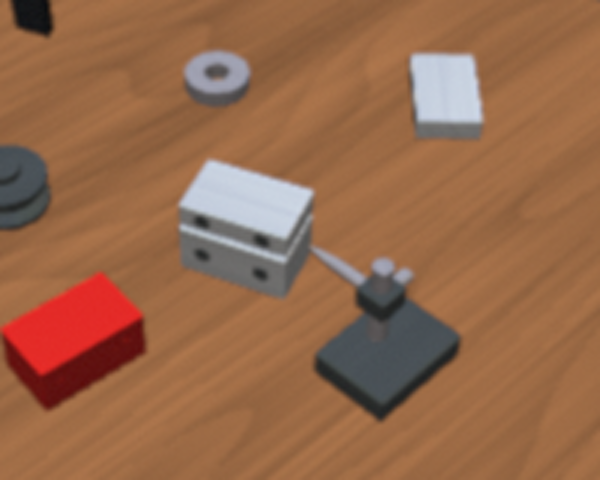

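View pics/side5c.png

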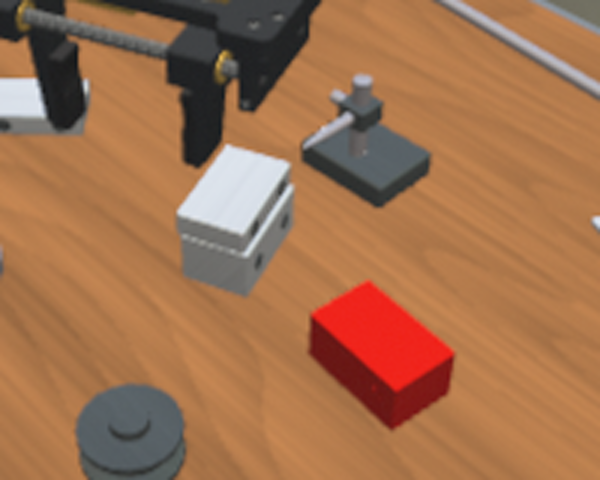

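View pics/wrist5.png

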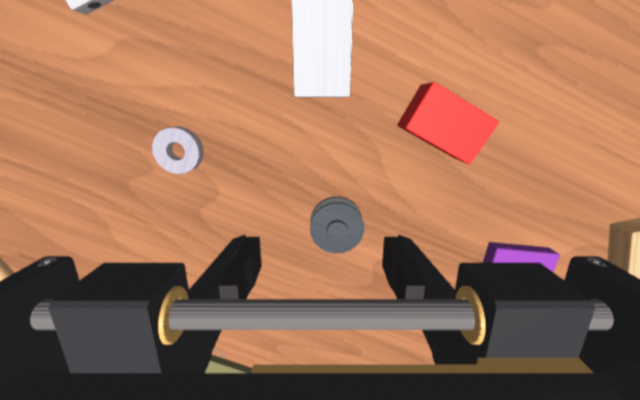

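```bash
python3 - <<'E'
from h import *
a={n:(cv2.imread(f'pics/{n}0.png'),cv2.imread(f'pics/{n}5.png')) for n in('scene','side')}
x=.5317;y=-.003
# lower part of B40 unchanged?
for n,(box) in (('scene',(215,235,295,350)),('side',(210,232,295,345))):
    r0,r1,c0,c1=box; g=[cv2.cvtColor(i[r0:r1,c0:c1],6).astype(np.float32) for i in a[n]]
    print(n,'lower-block shift px',cv2.phaseCorrelate(g[0],g[1]),'mean diff',np.abs(g[0]-g[1]).mean())
# thin block fit: top face only (bright)
for n,uv in(('scene',(322,196)),('side',(317,195))):
    g=cv2.cvtColor(a[n][1],6); 
    m=mask(a[n][1],uv); print(n,cv2.boundingRect(m))
    top=((g>165)&(m>0)).astype(np.uint8); nn,l,st,_=cv2.connectedComponentsWithStats(top); k=l[uv[1],uv[0]]; top=(l==k).astype(np.uint8)
    f=fit({n:top},.0005,.0595,(x,y)); print('  top face',cv2.boundingRect(top),np.round(f,4))
    m0=mask(a[n][0],uv if n=='scene' else (319,206)); g0=cv2.cvtColor(a[n][0],6)
    t0=((g0>165)&(m0>0)).astype(np.uint8); nn,l,st,_=cv2.connectedComponentsWithStats(t0); k=1+np.argmax(st[1:,4]); t0=(l==k).astype(np.uint8)
    print('  B40 top at start',np.round(fit({n:t0},.0005,.0395,(x,y)),4))
E
```

```text
scene lower-block shift px ((-0.1169253681722644, 0.061216777826086144), 1.0290598702430724) mean diff 4.148182
side lower-block shift px ((0.9204451472655464, 0.8080623854778466), 0.6823077654838562) mean diff 11.822727
scene (300, 183, 44, 46)
  top face (300, 183, 44, 26) [ 0.5321 -0.0039  0.4178  0.0498]
  B40 top at start [ 0.5336 -0.006   0.4022  0.0798]
side (299, 179, 39, 49)
  top face (299, 179, 38, 29) [5.312e-01 3.000e-04 4.144e-01 2.400e-02]
  B40 top at start [ 0.5334 -0.0011  0.4107  0.0363]
```

```bash
python3 - <<'E'
from plant import workorder,get_state
print(max(abs(get_state()['qd'])),get_state()['clock']); print(workorder.finish_job())
E
```

```text
0.009078969652205835 8.7167
the job is handed in; nothing more can be done
None
```

The job is handed in at 8.7 s on the clock. One thin aluminium block now lies flat on the 40 mm block at the gauge, so by the given sizes the top is 60 mm, level with the pointer. I chose the loose thin block at scene pixel (198, 295). The other thin block, at scene (388, 161), stayed on the bench. I touched neither the red nor the purple look-alike.

**What the last checks showed:**
- **Alignment:** fits of the top faces put the two block centres about 2–3 mm apart and parallel within about 0.02 rad. That small edge offset shows faintly in the side picture.
- **Lower block:** the bottom edge of its outline sits at the same pixel row in both cameras before and after. The scene-camera image match also shows no shift (0.1 px).
- **Gripper:** it is open, well clear of the stack, with the force near zero.

**What disagreed:**
- The side-camera image match gave about 0.9 px of shift, with poor confidence. I put this down to the new block appearing in that window, since the outline did not move.
- The two fixed cameras differed by about 4 mm in absolute position, so I also measured with the wrist camera, which agreed with their average.

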